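# Stamp a carving blank on the bench press

## Task

Push the feeder's spring slide fully home so that the bottom wood blank comes out onto the ledge, then let the slide spring back. Lay that blank flat on the press's anvil between the two end stops, let go of it, and press the pedal right down to its stop for a moment so that the stamp marks the blank. Finally take the blank off and lay it (not drop it) flat and lengthwise in the plywood tray, leaving the other blanks in the feeder and the mallet, glue bottle and brush pot where they stand.

Things in the scene. Friction and masses are not known exactly. Their poses are not given: they have to be found in the camera images.
- feeder: Fixed wooden feeder on a grey base, 306 (x) x 150 (y) mm. Origin: underside, below the middle of its open-topped magazine (outside 72 x 142 mm, 90 high). Blanks stacked in it, long side along y; pushed out along +x through a slot onto an open ledge: x = 36 to 147 mm, 12 mm above the bench, with a lip at x = 147 to 153, 8 mm above the ledge.
- ledge (a point): Point on the ledge's surface (12 mm above the bench) where a pushed-out blank's underside centre ends up, 89 mm from the feeder's origin along its +x.
- feed_slide (a joint): The sprung slide's travel in m: 0 = back at rest, 0.100 = fully home (blank out on the ledge). It springs back when let go; about 2 N at rest, 9 N at the end.
- push_plate (a point): Middle of the rear face (towards the feeder's -x) of the slide's dark upright push plate, 80 wide (y) x 12 thick x 65 high (z = 12 to 77 mm above the bench). Point is 55 mm above the bench and moves with the slide; at rest 152 mm behind the feeder's origin. Push along the feeder's +x.
- blank: The bottom blank, the one to stamp: plain pale wood block 50 (x) x 120 (y) x 24 (z) mm, 90 g or so. Origin: centre of its underside. It starts at the bottom of the magazine.
- spare_1: Second blank, same size, on top of the bottom one in the magazine; origin at its underside centre.
- spare_2: Third blank, the topmost, same size; origin at its underside centre.
- press: Fixed steel marking press; baseplate x = -140 to 190, 150 (y) x 12 mm; origin at its underside. Pedal at the -x end, anvil in the middle, two posts (87 mm high) at x = 150 with a stamp arm: at rest it stands up, leaning away from the anvil (tip about 170 mm high, x = 205) and swings down onto the anvil as the pedal is pressed.
- anvil (a point): Centre of the anvil's flat top, 30 mm above the bench, 60 mm from the press's origin along its +x; axes as the press's. Anvil 66 (x) x 150 (y) mm; end stops 10 mm high at y = +-67 to +-75 mm: a blank lies between them, long side along y. Open to both x sides.
- pedal (a joint): Pedal angle in rad: 0 = up at rest, 0.4 = down on its stop (level). Springs back when let go. Needs about 4 N at the start and 15 N at the end with a blank under the stamp.
- pedal_pad (a point): Point on the top of the ribbed aluminium pedal (80 wide, 125 long, 8 mm thick), on its midline 105 mm from the hinge; press here. At rest 69 mm above the bench and 100 mm behind the press's origin; at the stop 28 mm above the bench, 110 mm behind. Hinge along the press's y, 24 mm up, at x = -5 mm.
- stamp_shoe: Round wooden stamp, 36 mm across and 14 mm thick, sprung in the end of the stamp arm; origin at the centre of its marking face. With the pedal down it rests on the blank's middle.
- tray: Fixed open plywood tray, outside 190 (x) x 136 (y) x 32 mm high, walls and floor 7 mm thick. Origin: centre of its underside. The blank goes in with its long side along the tray's x.
- mallet: Bystander: turned wooden carver's mallet standing on its head, 76 mm across, 187 mm high; origin at the centre of its underside.
- glue: Bystander: standing glue bottle, 60 mm across, 150 mm high; origin at the centre of its underside.
- brush_pot: Bystander: clay pot of brushes, 72 mm across, about 225 mm high; origin at the centre of its underside.
Mind the look-alikes: they are no part of the job. Of the things like the tray, leave any that is pink; of the rest the smaller one is meant.

How it is judged:
By the outcome, as a careful person would: the job done as asked, in the order asked, and still so for the second after the job is handed in, with the robot touching nothing.
It also fails if it takes over 72 s, if anything falls off the work surface, if the arm or the gripper's body presses on something with over 40 N, if the wrist force passes 120 N, or if a joint passes its speed limit or range.

## Robot

A 6-joint arm with a two-finger parallel gripper is mounted at the origin on the work surface. World frame = base frame: x ahead of the robot, y to its left, z up, the work surface at z = 0. Lengths are in m, angles in degrees, forces in N, time in s.
With the tool pointing down it reaches from about 0.4 to 0.825 m from the base axis. Payload 7 kg.
Tool frame: the origin (TCP) lies midway between the tips of the shut fingers; the grasp point (between the pads) lies ctrl.grasp_offset behind it (ctrl.grasp_offset is the distance from the TCP to the grasp point, in m); z points along the fingers, y is the line along which they close (so a half turn about z gives the same grasp; the last joint's range is limited). The gripper opens to 88 mm and grips with 3 to 60 N. Pads are 19 mm wide; open, the fingers measure 130 mm over their backs; the gripper's body (78 mm by 193 mm) begins 47 mm behind the grasp point.
Start: joints at [80.506, 20.546, 0.682, 0, -70.136, -16.507], TCP at [0.296, 0.607, 0.197] pointing down, gripper open.
Joint ranges: [-176.03, 176.03], [-82.01, 121.73], [-58.28, 71.71], [-173.87, 95.51], [-174.79, -0.11], [-173.66, 173.66]. Speed limits (degrees/s): [136.94, 136.94, 172.46, 180, 180, 180].

## Interface

Orientations are given as [roll, pitch, yaw] about the fixed x, y, z axes, in that order (R = Rz(yaw) Ry(pitch) Rx(roll)).
In Python, from plant import ctrl gives the robot as it stands. The module is installed in compiled form; this text tells all that it offers.
- The arm moves only by the tool send_rows, never from a script. Its argument "increments" is a list that holds one entry, the list of rows, each a list of 4 numbers: the shift along the world's x, y, z normalised to -1 to 1, where 1 is 0.2 m, then the turn about the world's z normalised to -1 to 1, where 1 is 1.5 rad. In form: [[[x, y, z, roll], ...]]. A call has 1 to 12 rows; each row is the pose to reach, as a shift and turn from the pose commanded when the call began; what a row does not reach only later rows make up. A row lasts 1/8 s, in which the tool goes at most 62.5 mm and 10.7 degrees, less where a joint would pass 70% of its speed; a pose out of reach is approached as far as the arm can. A call with a number of a shift or a turn outside -1 to 1 is refused whole. A call with a gripper value outside its range is refused whole. "jaw" is the opening, from 0 (shut) to 1 (fully open), set as the call begins (left out, the last holds). The fingers move at their own pace and stop on an object; the grip force is fixed at half the most. Time passes only in rows, so rows that repeat a pose let the fingers close. It gives the time, the measured TCP pose, the force, the opening and the grip force at its end, in the units of the state.
- ctrl.get_obs(): the state, without advancing time (a new reading comes with each control period).
- ctrl.snapshot(name): name is "scene" or "top" or "wrist"; returns the picture (384x512x3 uint8, red, green, blue); there is no depth.
- ctrl.calibration(name): a dict with "mtx" (3x3 intrinsics, pixels), "eye" and "attitude" of the camera in the world. Camera axes: x right, y up, looking along -z (the intrinsics and any distortion apply to the point x, -y, -z); pixel columns grow to the right and rows downward; lengths in m; the calibration is good to about 2 mm. A picture is of the moment at which its call begins: read the wrist's pose just before it. calibration takes no time and is no camera call; for the wrist camera it gives the pose at the moment of the call.
- ctrl.close_job(): hands the job in; it is judged then, once.
Trained networks look in the newest picture that a camera, given by its name, has taken for a name from the list of things; names that differ only in an ending like _2 or _b are one class to them, and where a whole thing is asked for, a point or a joint stands for the part that bears it (a point fixed in the world has none). Each returns a list of dicts, best first, with "conf" (0 to 1); they miss things now and then, are a little off and sometimes report something else, mostly with a low value. They report only what shows in the picture. A call takes as long as a camera call. They do not tell look-alikes from the thing itself.
- ctrl.trace(thing, camera): "mask" (384x512 bool, what is visible of it) and "bbox" ([left, top, right, bottom] in pixels, round what is visible of it).
- ctrl.spot_point(thing, camera): "pixel" ([row, column] in pixels: a listed point, or the origin of a listed thing).
The state is a dict: "clock": time; "joint_pos": joint angles; "qvel": joint speeds; "tau": joint torques, N m; "tool_pos": TCP position; "orientation": TCP orientation; "force": force on the tool from outside, world axes, zero at the start; "moment": the same for the moment, N m; "opening": finger opening in m; "gripper_force": force on a finger pad.
Only numpy, scipy, OpenCV 4.12 (cv2) and the standard library are available. Lean on these libraries where they do the work, as an engineer would, in place of code of your own. Each camera call takes 0.05 s, during which the arm holds its last target. There are 200 camera calls.

## Working session

There is one attempt and no reset: what is moved stays moved. The work goes in short steps, Python scripts to look and compute and a tool call to move; the robot and the scene stay as the last step left them, time stands still between calls to the robot, and variables do not carry over. Pictures are saved under pics/ and viewed, at most 10 in all, crops included, and the job is handed in when it is done.

Besides the shell and the picture viewer there is one more tool, called after "Request:" in YAML: its name, and indented under it one key for each argument. send_rows: Moves the arm, as the interface text tells. Its arguments: {"type":"object","properties":{"increments":{"type":"array"},"jaw":{"type":"number"}},"required":["increments"]}

```bash
mkdir -p pics
cat > h.py <<'E'
import numpy as np, cv2
from plant import ctrl
def save(cam,name):
    im=ctrl.snapshot(cam); cv2.imwrite(f'pics/{name}.png',im[:,:,::-1]); return im
def ray(cam,px,cal=None):
    c=cal or ctrl.calibration(cam); K=np.array(c['mtx']); 
    R=np.array(c['attitude']); 
    d=np.linalg.inv(K)@np.array([px[1],px[0],1.]); d=np.array([d[0],-d[1],-d[2]])
    return np.array(c['eye']),R@d
def toz(cam,px,z,cal=None):
    e,d=ray(cam,px,cal); return e+d*(z-e[2])/d[2]
E
python3 - <<'E'
from h import *
for c in('scene','top'):
    k=ctrl.calibration(c); print({a:np.array(b).round(3).tolist() if not isinstance(b,str) else b for a,b in k.items()})
    save(c,c+'0')
zs=dict(feeder=0,ledge=.012,push_plate=.055,press=0,anvil=.03,pedal_pad=.069,tray=0,mallet=0,glue=0,brush_pot=0)
for n,z in zs.items():
    for c in('top','scene'):
        try:
            for r in ctrl.spot_point(n,c)[:3]: print(n,c,np.round(r['pixel'],1),round(r['conf'],2),toz(c,r['pixel'],z).round(4))
        except Exception as e: print(n,c,e)
print(ctrl.get_obs(), ctrl.grasp_offset)
E
```

```text
{'mtx': [[458.185, 0.0, 255.938], [0.0, 458.185, 189.594], [0.0, 0.0, 1.0]], 'eye': [1.561, -0.191, 0.938], 'attitude': [53.658, -1.366, 81.634]}
{'mtx': [[347.003, 0.0, 251.936], [0.0, 347.003, 190.524], [0.0, 0.0, 1.0]], 'eye': [0.251, 0.024, 1.141], 'attitude': [13.54, 0.2, -95.328]}
feeder top invalid index to scalar variable.
feeder scene invalid index to scalar variable.
ledge top invalid index to scalar variable.
ledge scene invalid index to scalar variable.
push_plate top invalid index to scalar variable.
push_plate scene invalid index to scalar variable.
press top invalid index to scalar variable.
press scene invalid index to scalar variable.
anvil top invalid index to scalar variable.
anvil scene invalid index to scalar variable.
pedal_pad top invalid index to scalar variable.
pedal_pad scene invalid index to scalar variable.
tray top invalid index to scalar variable.
tray scene invalid index to scalar variable.
mallet top invalid index to scalar variable.
glue top invalid index to scalar variable.
glue scene invalid index to scalar variable.
brush_pot top invalid index to scalar variable.
brush_pot scene invalid index to scalar variable.
{'clock': 1.1, 'joint_pos': array([ 8.05061899e+01,  2.05447370e+01,  6.82634329e-01,  1.02935406e-04,
       -7.01352391e+01, -1.65084504e+01]), 'qvel': array([-0.0253797 , -0.00985489, -0.03188733, -0.02656969, -0.03205379,
        0.04775742]), 'tau': array([-1.30596425e-03, -5.82393980e+01,  2.93317991e+01,  7.00313598e+00,
        1.26425215e-02, -1.64363524e-05]), 'tool_pos': array([0.29591784, 0.6066658 , 0.19718504]), 'orientation': array([-1.79997424e+02,  6.62544849e-04, -2.60022254e+01]), 'force': array([ 1.24674953,  0.26240519, -0.33950986]), 'moment': array([0.00228986, 0.00964197, 0.02231585]), 'gripper_force': 0.0, 'opening': 0.08761452241644266} 0.0188
```

```bash
sed -i "s/R=np.array(c\['attitude'\]); /from scipy.spatial.transform import Rotation as Q; R=Q.from_euler('xyz',c['attitude'],degrees=True).as_matrix()/" h.py
python3 - <<'E'
from h import *
zs=dict(feeder=0,ledge=.012,push_plate=.055,press=0,anvil=.03,pedal_pad=.069,tray=0,mallet=0,glue=0,brush_pot=0)
for n,z in zs.items():
    for c in('top','scene'):
        for r in ctrl.spot_point(n,c)[:3]: print(n,c,np.round(r['pixel'],1),round(r['conf'],2),toz(c,r['pixel'],z).round(4))
for c in ('scene','top'):
  for r in ctrl.trace('tray',c): print(c,r['bbox'],r['conf'])
E
```

```text
feeder top [173.4 329.9] 0.85 [ 0.5595 -0.2689  0.    ]
feeder scene [249.9 175. ] 0.92 [ 0.5695 -0.2613  0.    ]
ledge top [150.1 330.2] 0.93 [ 0.6389 -0.279   0.012 ]
ledge top [172.1 183.9] 0.48 [0.6073 0.2262 0.012 ]
ledge scene [265.  173.9] 0.84 [ 0.6421 -0.2637  0.012 ]
push_plate top [216.8 334.7] 0.68 [ 0.4018 -0.2492  0.055 ]
push_plate top [168.  331.8] 0.5 [ 0.5622 -0.2637  0.055 ]
push_plate scene [200.3 175.9] 0.69 [ 0.4043 -0.2533  0.055 ]
press top [192.3 187.3] 0.86 [0.5389 0.2203 0.    ]
press top [122.7 172. ] 0.45 [0.7979 0.2619 0.    ]
press scene [228.  330.9] 0.58 [0.5296 0.2194 0.    ]
press scene [194.8 318.7] 0.44 [0.3571 0.2254 0.    ]
anvil top [173.4 186.1] 0.86 [0.5964 0.2159 0.03  ]
anvil scene [236.7 341.3] 0.98 [0.6041 0.2262 0.03  ]
pedal_pad top [218.  189.7] 0.78 [0.4383 0.205  0.069 ]
pedal_pad top [179.  329.5] 0.54 [ 0.5225 -0.2472  0.069 ]
pedal_pad scene [194.9 320.8] 0.83 [0.4469 0.2012 0.069 ]
tray top [286.3 158.1] 0.94 [0.241  0.3278 0.    ]
tray top [185.1 252.3] 0.89 [ 0.5433 -0.0008  0.    ]
tray top [289.9 368. ] 0.8 [ 0.1685 -0.3331  0.    ]
tray scene [176.5 338.2] 0.79 [0.2576 0.3242 0.    ]
tray scene [172.1 155.1] 0.74 [ 0.1562 -0.3302 -0.    ]
tray scene [237.7 256.6] 0.56 [ 0.546  -0.0175  0.    ]
mallet top [184.8 388.6] 0.56 [ 0.501  -0.4611  0.    ]
glue top [191.9 113.2] 0.6 [0.5637 0.4701 0.    ]
glue top [148.8 332. ] 0.17 [ 0.6471 -0.2891  0.    ]
glue scene [226.  412.1] 0.73 [ 0.5508  0.4783 -0.    ]
glue scene [232.1 170.5] 0.6 [ 0.4897 -0.2745  0.    ]
brush_pot top [127.1 236.2] 0.92 [0.7596 0.0362 0.    ]
brush_pot scene [293.  294.1] 0.66 [0.7721 0.0496 0.    ]
scene [231.6, 209.7, 284.4, 262.3] 0.94
scene [315.4, 157.1, 360.4, 193.9] 0.9
scene [116.0, 143.7, 201.0, 201.3] 0.77
scene [141.0, 196.7, 200.0, 287.7] 0.74
top [228.1, 153.4, 276.6, 214.2] 0.85
top [324.6, 242.2, 410.1, 343.7] 0.82
top [135.4, 250.3, 182.0, 315.9] 0.63
```

View pics/top0.png

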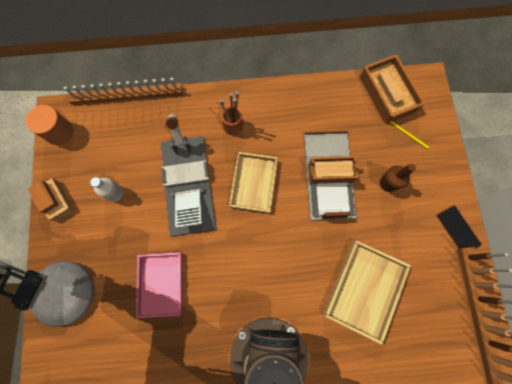

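View pics/scene0.png

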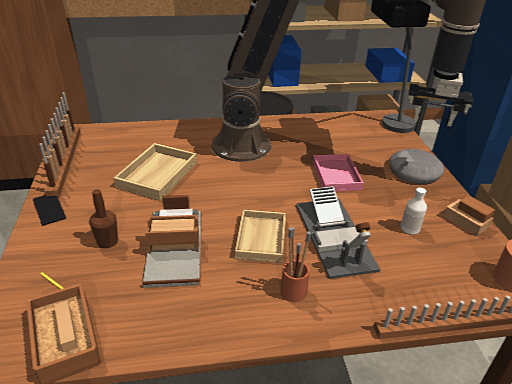

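Request:
send_rows:
  increments:
    - [[0.9,-1,0.75,0.25],[0.9,-1,0.75,0.25],[0.9,-1,0.75,0.25],[0.9,-1,0.75,0.25],[0.9,-1,0.75,0.25],[0.9,-1,0.75,0.25]]
  jaw: 0

```text
clock: 2.95
tool_pos: [0.4787, 0.4046, 0.3504]
orientation: [-179.8, -0.2, -4.7]
force: [0.2, 0.4, -0.3]
opening: 0.0334
gripper_force: 0.0
```

Request:
send_rows:
  increments:
    - [[0.2,-1,0.3,0],[0.2,-1,0.3,0],[0.2,-1,0.3,0],[0.2,-1,0.3,0],[0.2,-1,0.3,0],[0.2,-1,0.3,0]]

```text
clock: 3.7
tool_pos: [0.5155, 0.2074, 0.4064]
orientation: [180.0, 0.1, -4.5]
force: [-0.2, -0.4, -0.3]
opening: 0.0008
gripper_force: 0.0
```

```bash
cat >> h.py <<'E'
def spots(cam,zs):
    cal=ctrl.calibration(cam)
    for n,z in zs.items():
        for r in ctrl.spot_point(n,cam)[:2]: print(n,np.round(r['pixel'],1),round(r['conf'],2),toz(cam,r['pixel'],z,cal).round(4))
E
python3 - <<'E'
from h import *
o=ctrl.get_obs(); print(o['clock'],o['tool_pos'],o['orientation'],o['force'])
print(ctrl.calibration('wrist'))
save('wrist','w1')
spots('wrist',dict(press=0,anvil=.03,pedal_pad=.069,tray=0))
E
```

```text
3.7 [0.51554077 0.20736357 0.40637947] [ 1.79982339e+02  5.67379985e-02 -4.49555593e+00] [-0.19160574 -0.40889863 -0.34278359]
{'mtx': array([[305.74440719,   0.        , 254.97648915],
       [  0.        , 305.74440719, 192.99097548],
       [  0.        ,   0.        ,   1.        ]]), 'eye': array([0.58973578, 0.20184693, 0.59428196]), 'attitude': array([-1.59683398e+01, -3.93828769e-02, -9.45002641e+01])}
press [136.  249.7] 0.79 [0.5343 0.2161 0.    ]
anvil [101.1 242.3] 0.79 [0.5988 0.2234 0.03  ]
pedal_pad [194.9 254.9] 0.86 [0.4363 0.2138 0.069 ]
tray [119.4 365.6] 0.68 [ 0.5481 -0.0051  0.    ]
```

View pics/w1.png

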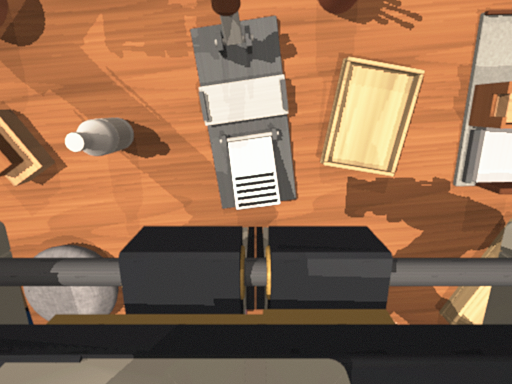

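```bash
cat >> h.py <<'E'
def fit(world,model):
    w=np.array(world)[:,:2]; m=np.array(model,float)
    wc,mc=w.mean(0),m.mean(0); a=(m-mc);b=(w-wc)
    th=np.arctan2((a[:,0]*b[:,1]-a[:,1]*b[:,0]).sum(),(a*b).sum())
    R=np.array([[np.cos(th),-np.sin(th)],[np.sin(th),np.cos(th)]])
    t=wc-R@mc; return t.round(4),np.degrees(th).round(2),np.abs(w-(m@R.T+t)).max().round(4)
def rect(cam,thing,z,cal,cond=lambda r:True):
    for r in ctrl.trace(thing,cam)[:3]:
        m=r['mask'].astype(np.uint8); c=max(cv2.findContours(m,0,2)[0],key=cv2.contourArea)[:,0]
        p=np.array([toz(cam,(v,u),z,cal)[:2] for u,v in c])
        print(thing,round(r['conf'],2),np.array(r['bbox']).round(),[np.round(q,4) for q in cv2.minAreaRect((p*1000).astype(np.float32))])
E
python3 - <<'E'
from h import *
cal=ctrl.calibration('wrist')
rect('wrist','tray',.032,cal); rect('wrist','press',.012,cal); rect('top','tray',.032,ctrl.calibration('top'))
w=[toz('wrist',p,.012,cal) for p in [(208,223),(198,296),(30,192),(17,277)]]
print(fit(w,[(-.14,.075),(-.14,-.075),(.19,.075),(.19,-.075)]))
w=[toz('wrist',p,.04,cal) for p in [(84,202),(76,286),(113,288),(125,208)]] # anvil/stops rough
print(np.round(w,4))
im=cv2.cvtColor(cv2.imread('pics/w1.png'),cv2.COLOR_BGR2RGB)
cv2.imwrite('pics/w1c.png',cv2.resize(im[0:220,170:440,::-1],None,fx=2.9,fy=2.7,interpolation=cv2.INTER_CUBIC))
E
```

```text
tray 0.93 [440. 217. 510. 326.] [array([ 146.8408, -209.017 ]), array([99.4765, 91.8912]), np.float64(85.5108)]
tray 0.58 [318.  55. 424. 179.] [array([ 5.512552e+02, -5.128000e-01]), array([145.4054, 191.5972]), np.float64(76.1692)]
press 0.57 [190.   0. 292. 209.] [array([581.125, 221.421]), array([372.873, 157.246]), np.float64(3.5188)]
tray 0.85 [228. 153. 277. 214.] [array([547.2844,  -2.6068]), array([140.3956, 196.2279]), np.float64(76.1879)]
tray 0.82 [325. 242. 410. 344.] [array([ 172.6979, -317.9199]), array([193.6837, 255.7221]), np.float64(59.1337)]
tray 0.63 [135. 250. 182. 316.] [array([248.1297, 318.5806]), array([143.7547, 191.8092]), np.float64(88.4878)]
(array([0.5397, 0.2154]), np.float64(3.38), np.float64(0.0027))
[[0.6323 0.2892 0.04  ]
 [0.634  0.1452 0.04  ]
 [0.5728 0.1447 0.04  ]
 [0.5633 0.2872 0.04  ]]
```

View pics/w1c.png

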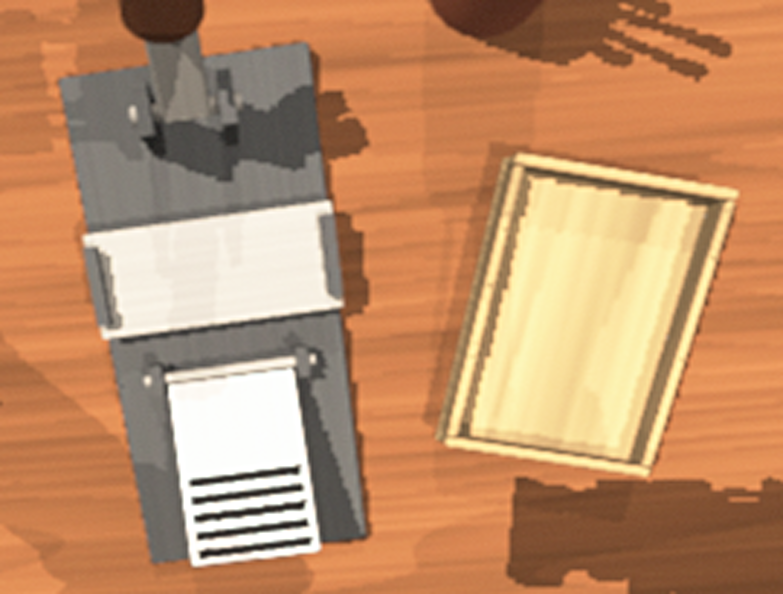

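Request:
send_rows:
  increments:
    - [[-0.3,-1,0,0],[-0.3,-1,0,0],[-0.3,-1,0,0],[-0.3,-1,0,0],[-0.3,-1,0,0]]

```text
clock: 4.72
tool_pos: [0.4557, 0.0057, 0.4077]
orientation: [-180.0, -0.1, -4.6]
force: [0.4, 0.7, -0.3]
opening: 0.0002
gripper_force: 0.0
```

Request:
send_rows:
  increments:
    - [[-0.1,-1,0,0],[-0.1,-1,0,0],[-0.1,-1,0,0],[-0.1,-1,0,0],[-0.1,-1,0,0],[-0.1,-1,0,0]]

```text
clock: 5.48
tool_pos: [0.4366, -0.1921, 0.4069]
orientation: [-180.0, 0.0, -4.4]
force: [-0.8, 0.8, -0.8]
opening: 0.0005
gripper_force: 0.0
```

Run:
```python
from h import *
o=ctrl.get_obs(); print(o['clock'],o['tool_pos'],o['orientation'],o['joint_pos'].round(1))
cal=ctrl.calibration('wrist')
im=save('wrist','w2')
spots('wrist',dict(feeder=0,ledge=.012,push_plate=.055))
rect('wrist','tray',.032,cal)
rect('wrist','feeder',.012,cal)
cv2.imwrite('pics/w2c.png',cv2.resize(im[0:260,100:420,::-1],None,fx=2.3,fy=2.3,interpolation=cv2.INTER_CUBIC))
```

```text
5.475 [ 0.43657521 -0.19214169  0.40687738] [-1.79983393e+02  2.34045240e-02 -4.44133645e+00] [ -0.1  -2.5  -0.7  -0.  -91.8  85.6]
ledge [ 18.3 289.7] 0.89 [ 0.649  -0.2677  0.012 ]
push_plate [166.4 291.4] 0.87 [ 0.4014 -0.2547  0.055 ]
push_plate [69.8  9.1] 0.27 [0.5986 0.2018 0.055 ]
tray 0.89 [  0. 210.  64. 298.] [array([301.5416, 272.9203]), array([ 93.7766, 100.0734]), np.float64(87.0203)]
tray 0.69 [103.  25. 192. 153.] [array([549.6237,  -8.4037]), array([141.891 , 189.2752]), np.float64(75.9973)]
tray 0.62 [304. 194. 399. 254.] [array([ 271.2865, -374.2937]), array([203.086,  64.123]), np.float64(67.5365)]
feeder 0.6 [245.   0. 342. 166.] [array([ 534.1087, -269.8857]), array([166.7137, 286.6284]), np.float64(86.6138)]
feeder 0.36 [  0. 106.  52. 182.] [array([468.827 , 243.9416]), array([ 89.5978, 155.8499]), np.float64(75.0762)]
```

View pics/w2c.png

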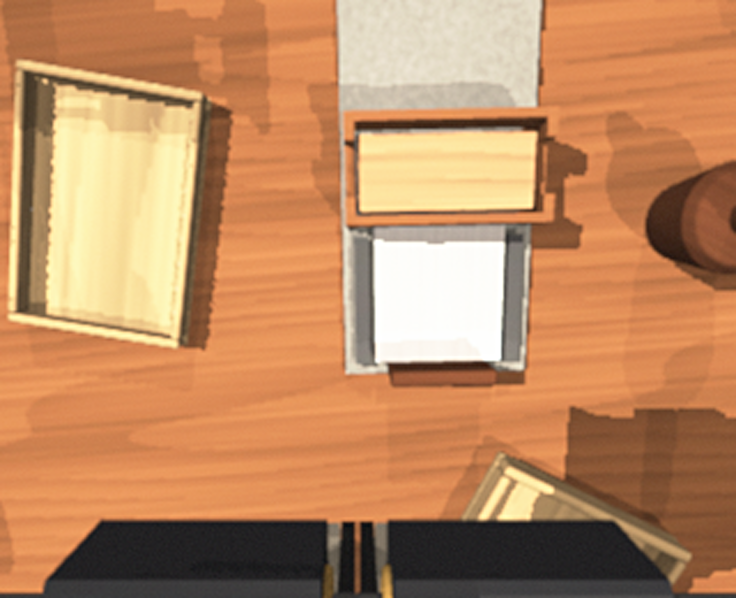

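Run:
```python
from h import *
cal2=ctrl.calibration('wrist')
cal1=dict(mtx=cal2['mtx'],eye=[0.58973578,0.20184693,0.59428196],attitude=[-15.9683398,-0.039382877,-94.5002641])
def P(pts,z,w):
    return [toz('wrist',(v/2.7,170+u/2.9) if w==1 else (v/2.3,100+u/2.3),z,cal1 if w==1 else cal2) for u,v in pts]
print('press',fit(P([(153,562),(368,540),(62,78),(310,42)],.012,1),[(-.14,.075),(-.14,-.075),(.19,.075),(.19,-.075)]))
print('anvil',fit(P([(85,237),(330,202),(342,303),(103,338)],.04,1),[(.033,.075),(.033,-.075),(-.033,-.075),(-.033,.075)]))
print('pedalend',np.mean(P([(193,566),(320,549)],.073,1),0))
t=[(.095,.068),(.095,-.068),(-.095,-.068),(-.095,.068)]
print('tray1',fit(P([(510,153),(738,192),(650,473),(440,440)],.032,1),t))
print('tray2',fit(P([(17,60),(207,95),(180,348),(8,318)],.032,2),t))
b=P([(346,374),(524,371)],.012,2); m=P([(346,112),(546,107),(554,222),(347,227)],.09,2); k=P([(358,132),(538,130),(534,212),(358,214)],.084,2)
q=lambda x,y:[(x,y),(x,-y),(-x,-y),(-x,y)]
print('mag',fit(m,q(.036,.071)),'blank',fit(k,q(.025,.06)),'all',fit(b+m+k,[(-.153,.075),(-.153,-.075)]+q(.036,.071)+q(.025,.06)),np.round(b,4))
print(P([(390,372),(495,372)],.077,2))
```

```text
press (array([0.5394, 0.2153]), np.float64(3.31), np.float64(0.0019))
anvil (array([0.5998, 0.2199]), np.float64(3.82), np.float64(0.0025))
pedalend [0.41538036 0.20907112 0.073     ]
tray1 (array([ 0.5504, -0.004 ]), np.float64(-13.83), np.float64(0.0031))
tray2 (array([ 0.5486, -0.0079]), np.float64(-14.26), np.float64(0.0017))
mag (array([ 0.5539, -0.2636]), np.float64(-2.46), np.float64(0.0068)) blank (array([ 0.5517, -0.2634]), np.float64(-3.85), np.float64(0.0012)) all (array([ 0.5531, -0.2636]), np.float64(-3.02), np.float64(0.0071)) [[ 0.4059 -0.1814  0.012 ]
 [ 0.3969 -0.3303  0.012 ]]
[array([ 0.41649981, -0.21609753,  0.077     ]), array([ 0.4104378, -0.294059 ,  0.077    ])]
```

Request:
send_rows:
  increments:
    - [[-0.4,-0.3,-1,0.01],[-0.4,-0.3,-1,0.01],[-0.4,-0.3,-1,0.01],[-0.4,-0.3,-1,0.01],[-0.4,-0.3,-1,0.01]]

```text
clock: 6.4
tool_pos: [0.3538, -0.2531, 0.2054]
orientation: [-180.0, 0.2, -3.7]
force: [-1.2, 0.1, 1.1]
opening: 0.0006
gripper_force: 0.0
```

Request:
send_rows:
  increments:
    - [[0,0,-0.4,0],[0,0,-0.78,0],[0,0,-0.78,0],[0,0,-0.78,0],[0,0,-0.78,0]]

```text
clock: 7.02
tool_pos: [0.3582, -0.2537, 0.0531]
orientation: [179.9, -0.2, -3.6]
force: [0.6, 1.0, 0.4]
opening: 0.0003
gripper_force: 0.0
```

Request:
send_rows:
  increments:
    - [[0.1,-0.005,0,0],[0.17,-0.01,0,0],[0.25,-0.015,0,0],[0.33,-0.02,0,0],[0.41,-0.025,0,0],[0.49,-0.03,0,0],[0.57,-0.034,0,0],[0.64,-0.038,0,0],[0.66,-0.04,0,0],[0.66,-0.04,0,0]]

```text
clock: 8.28
tool_pos: [0.4878, -0.2613, 0.051]
orientation: [-180.0, 0.0, -3.7]
force: [-0.3, -0.4, -1.7]
opening: 0.0005
gripper_force: 0.0
```

Run:
```python
from h import *
o=ctrl.get_obs(); print(o['clock'],o['tool_pos'],o['orientation'],o['force'])
ctrl.snapshot('scene');ctrl.snapshot('top')
spots('scene',dict(push_plate=.055,blank=.012));spots('top',dict(push_plate=.055,blank=.012))
```

```text
8.275 [ 0.48777571 -0.26129449  0.05095725] [-1.79993757e+02  2.83967892e-02 -3.65909155e+00] [-0.31482564 -0.44210285 -1.66041002]
push_plate [198.4 174.8] 0.51 [ 0.3941 -0.2567  0.055 ]
blank [243.7 172.4] 0.75 [ 0.5552 -0.2678  0.012 ]
push_plate [217.4 333.8] 0.63 [ 0.4002 -0.2461  0.055 ]
push_plate [193.1 190.6] 0.23 [0.5213 0.2004 0.055 ]
blank [173.8 182.9] 0.21 [0.6016 0.2299 0.012 ]
```

Run:
```python
from h import *
im=save('scene','s3')
cv2.imwrite('pics/s3c.png',cv2.resize(im[100:320,60:330,::-1],None,fx=2.7,fy=2.7,interpolation=cv2.INTER_CUBIC))
```

```text
(no output)
```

View pics/s3c.png

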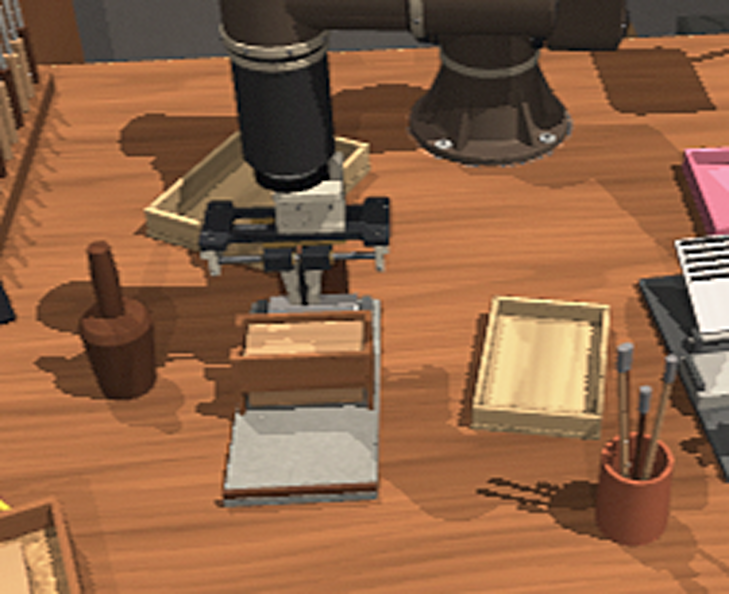

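Run:
```python
from h import *
print(toz('scene',(100+303/2.7,60+305/2.7),.051), toz('scene',(100+263/2.7,60+335/2.7),.077),toz('scene',(100+290/2.7,60+347/2.7),.04))
im=save('top','t3')
a=cv2.resize(im[140:260,270:400,::-1],None,fx=3,fy=3,interpolation=cv2.INTER_CUBIC)
w=save('wrist','w3')
b=cv2.resize(w[:,:,::-1],(480,360))
cv2.imwrite('pics/m3.png',np.hstack([a[:360,:310],b]))
```

```text
[ 0.45764456 -0.2628076   0.051     ] [ 0.42134577 -0.22681726  0.077     ] [ 0.42564795 -0.21568526  0.04      ]
```

View pics/m3.png

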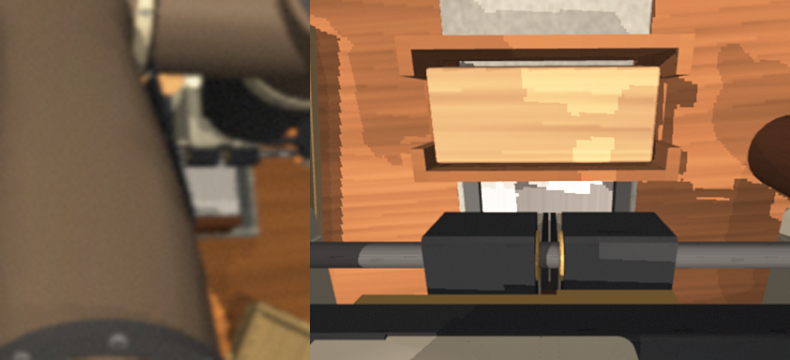

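Run:
```python
from h import *
from scipy.spatial.transform import Rotation as Q
def proj(cam,p):
    c=ctrl.calibration(cam);R=Q.from_euler('xyz',c['attitude'],degrees=True).as_matrix()
    q=R.T@(np.array(p)-c['eye']); u=np.array(c['mtx'])@np.array([q[0],-q[1],-q[2]]); return (u[:2]/u[2])[::-1]
for p in [(.488,-.261,.051),(.488,-.261,.075),(.488,-.261,.12),(.517,-.2613,.09),(.402,-.255,.077),(.49,-.26,.077),(.497,-.22,.077)]:
    r=proj('scene',p); print(p,r.round(1),'s3c',((r[1]-60)*2.7).round(),((r[0]-100)*2.7).round())
```

```text
(0.488, -0.261, 0.051) [218.6 173.6] s3c 307.0 320.0
(0.488, -0.261, 0.075) [212.3 172.9] s3c 305.0 303.0
(0.488, -0.261, 0.12) [200.3 171.6] s3c 301.0 271.0
(0.517, -0.2613, 0.09) [214.6 172.4] s3c 303.0 309.0
(0.402, -0.255, 0.077) [194.3 174.8] s3c 310.0 255.0
(0.49, -0.26, 0.077) [212.2 173.2] s3c 306.0 303.0
(0.497, -0.22, 0.077) [212.7 186.9] s3c 343.0 304.0
```

Request:
send_rows:
  increments:
    - [[0,0,0,0],[0,0,0,0]]

```text
clock: 8.98
tool_pos: [0.4879, -0.2613, 0.0512]
orientation: [180.0, -0.0, -3.7]
force: [0.1, -0.1, 0.2]
opening: 0.0005
gripper_force: 0.0
```

Request:
send_rows:
  increments:
    - [[0,0,0.1,0],[0,0,0.3,0],[0,0,0.5,0],[0,0,0.5,0]]

```text
clock: 9.48
tool_pos: [0.4901, -0.262, 0.1546]
orientation: [179.9, -0.4, -3.6]
force: [-0.2, -0.3, -0.6]
opening: 0.0006
gripper_force: 0.0
```

Request:
send_rows:
  increments:
    - [[-0.3,0.02,0,0],[-0.6,0.035,0,0],[-0.6,0.035,1,0],[-0.4,0.035,1,0],[-0.4,0.035,1,0],[-0.4,0.035,1,0]]

```text
clock: 10.22
tool_pos: [0.4097, -0.2548, 0.3544]
orientation: [179.9, -0.3, -3.6]
force: [-1.1, -1.3, -0.9]
opening: 0.0002
gripper_force: 0.0
```

Run:
```python
from h import *
o=ctrl.get_obs(); print(o['clock'],o['tool_pos'],o['orientation'],o['force'])
im=save('wrist','w4')
spots('wrist',dict(feeder=0,ledge=.012,push_plate=.055,blank=.012))
cv2.imwrite('pics/w4c.png',cv2.resize(im[0:260,100:420,::-1],None,fx=2.3,fy=2.3,interpolation=cv2.INTER_CUBIC))
```

```text
10.225 [ 0.40965823 -0.25480027  0.35436211] [179.93224779  -0.27142013  -3.64165522] [-1.05964705 -1.31302451 -0.91897005]
feeder [ 61.2 251.8] 0.98 [ 0.5565 -0.2595  0.    ]
push_plate [158.2 256.8] 0.59 [ 0.4045 -0.2579  0.055 ]
push_plate [ 78.3 102.4] 0.3 [ 0.5396 -0.0344  0.055 ]
```

View pics/w4c.png

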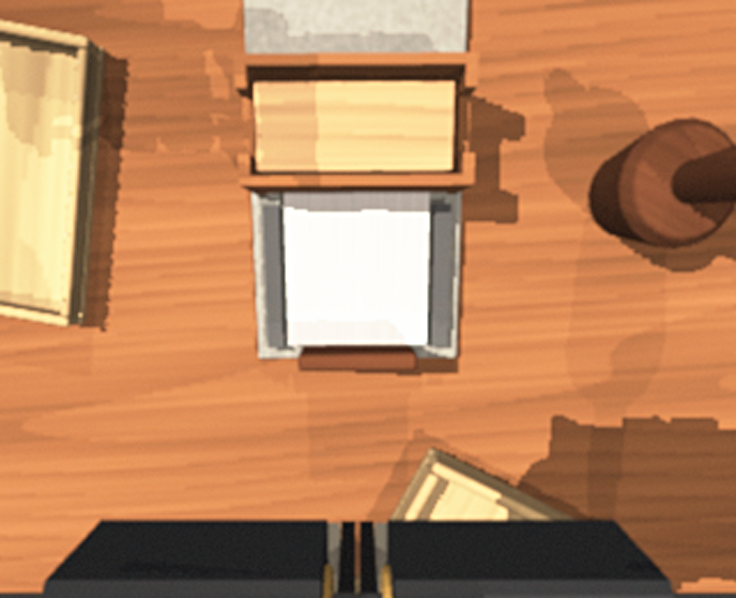

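Request:
send_rows:
  increments:
    - [[-0.27,0,-0.2,0],[-0.27,0,-1,0],[-0.27,0,-1,0],[-0.27,0,-1,0],[-0.27,0,-1,0]]

```text
clock: 11.1
tool_pos: [0.3506, -0.2536, 0.1481]
orientation: [-179.9, 0.4, -3.7]
force: [-0.2, -0.8, -0.6]
opening: 0.0004
gripper_force: 0.0
```

Request:
send_rows:
  increments:
    - [[0,0,-0.3,0],[0,0,-0.57,0],[0,0,-0.57,0],[0,0,-0.57,0]]

```text
clock: 11.6
tool_pos: [0.3557, -0.255, 0.0394]
orientation: [179.9, -0.1, -3.6]
force: [0.3, 0.5, 0.9]
opening: 0.0005
gripper_force: 0.0
```

Request:
send_rows:
  increments:
    - [[0.1,-0.005,0,0],[0.2,-0.01,0,0],[0.27,-0.015,0,0],[0.27,-0.015,0,0]]

```text
clock: 12.1
tool_pos: [0.4086, -0.2574, 0.0371]
orientation: [180.0, 0.0, -3.6]
force: [-2.8, 0.0, 1.1]
opening: 0.0001
gripper_force: 1.5
```

Request:
send_rows:
  increments:
    - [[0.07,-0.004,0,0],[0.14,-0.008,0,0],[0.21,-0.012,0,0],[0.28,-0.016,0,0],[0.35,-0.02,0,0],[0.35,-0.02,0,0]]

```text
clock: 12.85
tool_pos: [0.476, -0.2611, 0.0366]
orientation: [-180.0, 0.2, -3.7]
force: [-8.2, 0.5, 5.0]
opening: 0.0004
gripper_force: 4.0
```

Run:
```python
from h import *
o=ctrl.get_obs(); print(o['clock'],o['tool_pos'],o['orientation'],o['force'])
ctrl.snapshot('scene')
spots('scene',dict(push_plate=.055,blank=.012))
```

```text
12.85 [ 0.47602517 -0.26113636  0.03659891] [-179.97438352    0.24736341   -3.67083735] [-8.24367376  0.48727864  4.99361529]
push_plate [289.5 293.6] 0.56 [0.807  0.0366 0.055 ]
push_plate [217.  173.5] 0.53 [ 0.4855 -0.2609  0.055 ]
```

Request:
send_rows:
  increments:
    - [[0.03,-0.002,0,0],[0.055,-0.003,0,0],[0.055,-0.003,0,0]]

```text
clock: 13.38
tool_pos: [0.486, -0.2617, 0.0366]
orientation: [-180.0, 0.3, -3.7]
force: [-8.4, -0.1, 5.0]
opening: 0.0004
gripper_force: 4.3
```

Request:
send_rows:
  increments:
    - [[0.02,-0.001,0,0],[0.025,-0.001,0,0],[0.025,-0.001,0,0]]

```text
clock: 13.75
tool_pos: [0.4905, -0.262, 0.0366]
orientation: [-180.0, 0.3, -3.7]
force: [-9.1, -0.0, 5.3]
opening: 0.0003
gripper_force: 4.9
```

Request:
send_rows:
  increments:
    - [[0.015,-0.001,0,0],[0.025,-0.001,0,0],[0.025,-0.001,0,0]]

```text
clock: 14.12
tool_pos: [0.4919, -0.262, 0.0364]
orientation: [-179.9, 0.7, -3.7]
force: [-18.7, 0.5, 15.5]
opening: 0.0004
gripper_force: 9.8
```

Request:
send_rows:
  increments:
    - [[0.015,-0.001,0,0],[0.025,-0.001,0,0],[0.025,-0.001,0,0]]

```text
clock: 14.5
tool_pos: [0.4918, -0.262, 0.0361]
orientation: [-179.9, 1.1, -3.8]
force: [-32.0, 3.1, 24.9]
opening: 0.0003
gripper_force: 16.5
```

Request:
send_rows:
  increments:
    - [[-0.15,0.008,0,0],[-0.3,0.017,0,0],[-0.45,0.025,0,0],[-0.6,0.034,0,0],[-0.75,0.042,0,0],[-0.75,0.042,0.3,0],[-0.75,0.042,0.8,0],[-0.75,0.042,0.8,0]]

```text
clock: 15.5
tool_pos: [0.3554, -0.2546, 0.2008]
orientation: [179.9, -0.3, -3.6]
force: [0.5, -0.7, -1.0]
opening: 0.0003
gripper_force: 0.0
```

Request:
send_rows:
  increments:
    - [[0.7,0,0.8,-0.2],[0.7,0,0.8,-0.4],[0.7,0,0.8,-0.4],[0.7,0,0.8,-0.4],[0.7,0,0.8,-0.4],[0.7,0,0.8,-0.4]]
  jaw: 0.7

```text
clock: 16.25
tool_pos: [0.4933, -0.2538, 0.3561]
orientation: [180.0, 0.1, -38.0]
force: [-0.4, 0.1, -0.8]
opening: 0.0548
gripper_force: 0.0
```

Run:
```python
from h import *
o=ctrl.get_obs(); print(o['clock'],o['tool_pos'],o['orientation'],o['force'],o['opening'])
cal=ctrl.calibration('wrist'); im=save('wrist','w5')
spots('wrist',dict(feeder=0,ledge=.012,push_plate=.055,blank=.012))
rect('wrist','blank',.036,cal)
ctrl.snapshot('scene');cs=ctrl.calibration('scene'); spots('scene',dict(push_plate=.055,blank=.012)); rect('scene','blank',.036,cs)
```

```text
16.25 [ 0.49327706 -0.25384671  0.35612143] [ 1.79996672e+02  6.85873434e-02 -3.79860618e+01] [-0.44932724  0.1494427  -0.79330644] 0.05479058711108721
feeder [117.4 236.1] 0.93 [ 0.5561 -0.2618  0.    ]
ledge [ 71.7 203.2] 0.64 [ 0.645  -0.2658  0.012 ]
push_plate [196.8 291.9] 0.85 [ 0.3981 -0.2579  0.055 ]
blank [ 71.6 203.9] 0.75 [ 0.6444 -0.2668  0.012 ]
blank 0.8 [161.  30. 245. 104.] [array([ 643.5208, -268.431 ]), array([120.8266,  53.9562]), np.float64(87.2787)]
blank 0.32 [  0. 187.  47. 249.] [array([668.0768, 159.3772]), array([86.6275, 98.2682]), np.float64(83.8085)]
push_plate [199.4 173.3] 0.56 [ 0.3987 -0.2613  0.055 ]
push_plate [225.6 409.9] 0.27 [0.6076 0.4332 0.055 ]
blank [267.1 172.7] 0.57 [ 0.6498 -0.267   0.012 ]
blank 0.97 [150. 255. 194. 271.] [array([ 657.4288, -268.9196]), array([122.3659,  73.5723]), np.float64(86.9526)]
blank 0.3 [160. 190. 191. 213.] [array([ 400.5595, -256.881 ]), array([ 97.9118, 104.8292]), np.float64(88.9857)]
```

Request:
send_rows:
  increments:
    - [[0.755,-0.071,-0.3,-0.643],[0.755,-0.071,-0.6,-0.643],[0.755,-0.071,-1,-0.643],[0.755,-0.071,-1,-0.643],[0.755,-0.071,-1,-0.643],[0.755,-0.071,-1,-0.643],[0.755,-0.071,-1,-0.643]]
  jaw: 0.66

```text
clock: 17.62
tool_pos: [0.6455, -0.2686, 0.1586]
orientation: [-179.9, -0.0, -93.1]
force: [-0.9, 0.6, -0.5]
opening: 0.0582
gripper_force: 0.0
```

Run:
```python
from h import *
o=ctrl.get_obs(); print(o['clock'],o['tool_pos'],o['orientation'],o['force'],o['opening'],o['joint_pos'].round(1))
cal=ctrl.calibration('wrist'); im=save('wrist','w6')
spots('wrist',dict(ledge=.012,blank=.012,spare_1=.036))
rect('wrist','blank',.036,cal)
```

```text
17.625 [ 0.64546916 -0.26862792  0.15859148] [-1.79897626e+02 -3.18340519e-02 -9.30925589e+01] [-0.8869334   0.64161563 -0.46817712] 0.05823351857974347 [ -6.7  24.1   0.9   0.  -66.8   3.6]
blank [170.4 259.8] 0.66 [ 0.6406 -0.273   0.012 ]
spare_1 [180.6 342.6] 0.8 [ 0.5548 -0.2624  0.036 ]
blank 0.6 [231. 117. 282. 231.] [array([ 644.848 , -270.2462]), array([121.4392,  49.83  ]), np.float64(86.7859)]
```

View pics/w6.png

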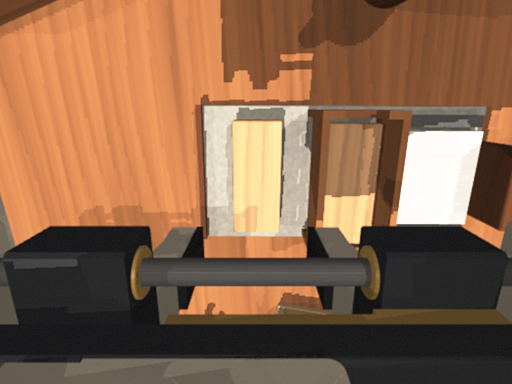

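Request:
send_rows:
  increments:
    - [[-0.005,-0.005,-0.25,0],[-0.005,-0.005,-0.45,0],[-0.005,-0.005,-0.58,0],[-0.005,-0.005,-0.655,0],[-0.005,-0.005,-0.655,0],[-0.005,-0.005,-0.655,0]]

```text
clock: 18.62
tool_pos: [0.6449, -0.2696, 0.0277]
orientation: [-179.9, -0.0, -93.3]
force: [-0.3, -0.1, 0.9]
opening: 0.0579
gripper_force: 0.0
```

Request:
send_rows:
  increments:
    - [[0,0,0,0],[0,0,0,0],[0,0,0,0],[0,0,0,0]]
  jaw: 0.3

```text
clock: 19.12
tool_pos: [0.644, -0.2693, 0.0263]
orientation: [-180.0, -0.0, -93.3]
force: [-0.0, -1.3, 0.5]
opening: 0.0278
gripper_force: 0.0
```

Request:
send_rows:
  increments:
    - [[0,0,0.02,0],[0,0,0.02,0],[0,0,0.02,0],[0,0,0.02,0]]
  jaw: 0.66

```text
clock: 19.62
tool_pos: [0.6438, -0.2693, 0.0301]
orientation: [180.0, -0.0, -93.3]
force: [-0.4, -0.4, -0.3]
opening: 0.0569
gripper_force: 0.0
```

Run:
```python
from h import *
im=save('scene','s7')
a=cv2.resize(im[170:300,120:250,::-1],None,fx=3,fy=3,interpolation=cv2.INTER_CUBIC)
im=save('wrist','w7'); b=cv2.resize(im[:,:,::-1],(400,390))
cv2.imwrite('pics/m7.png',np.hstack([a,b]))
cal=ctrl.calibration('wrist'); o=ctrl.get_obs(); print(o['tool_pos'],o['opening'],cal['eye'],cal['attitude'])
rect('wrist','blank',.036,cal); spots('wrist',dict(blank=.012))
```

```text
[ 0.64383467 -0.26935306  0.03004531] 0.05755693089193697 [ 0.64008405 -0.34278682  0.21805096] [-1.58624623e+01 -3.60551854e-02  1.76700163e+02]
blank 0.68 [212. 126. 298. 304.] [array([ 643.5277, -289.6255]), array([83.0978, 49.7228]), np.float64(86.6064)]
blank [215.3 255.2] 0.56 [ 0.6441 -0.2678  0.012 ]
```

View pics/m7.png

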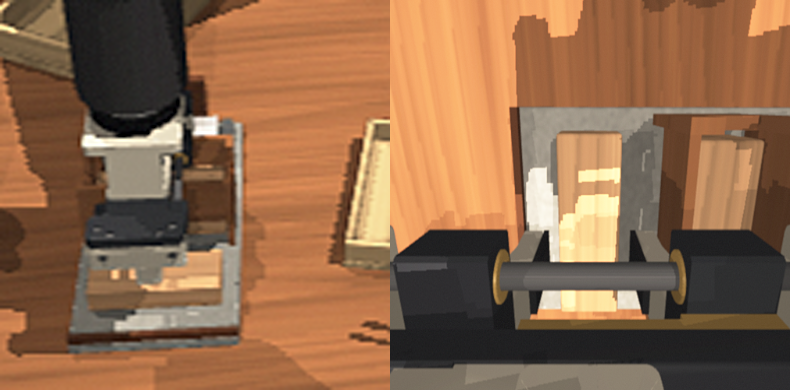

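Run:
```python
from h import *
for r in (255,257,259):
  e,d=ray('scene',(r,165))
  for x in (.673,.69): p=e+d*(x-e[0])/d[0]; print(r,p.round(4))
```

```text
255 [ 0.673  -0.2811  0.0826]
255 [ 0.69   -0.2794  0.099 ]
257 [ 0.673  -0.2818  0.0754]
257 [ 0.69   -0.2801  0.0919]
259 [ 0.673  -0.2825  0.0681]
259 [ 0.69   -0.2807  0.0848]
```

Request:
send_rows:
  increments:
    - [[0,0,-0.03,0],[0,0,-0.06,0],[0,0,-0.06,0]]

```text
clock: 20.2
tool_pos: [0.6432, -0.2692, 0.0171]
orientation: [179.9, 0.0, -93.3]
force: [0.6, 1.0, 0.1]
opening: 0.0578
gripper_force: 0.0
```

Request:
send_rows:
  increments:
    - [[0,0,-0.03,0],[0,0,-0.04,0],[0,0,-0.04,0]]

```text
clock: 20.58
tool_pos: [0.6438, -0.2693, 0.0099]
orientation: [180.0, 0.0, -93.3]
force: [0.1, 0.2, 0.5]
opening: 0.0574
gripper_force: 0.0
```

Request:
send_rows:
  increments:
    - [[0,0,0.02,0],[0,0,0.02,0],[0,0,0.02,0],[0,0,0.02,0],[0,0,0.02,0],[0,0,0.0,0],[0,0,-0.02,0],[0,0,-0.02,0]]
  jaw: 0.2

```text
clock: 21.58
tool_pos: [0.644, -0.2693, 0.007]
orientation: [-180.0, -0.0, -93.3]
force: [-1.7, 0.8, 8.9]
opening: 0.0176
gripper_force: 3.8
```

Request:
send_rows:
  increments:
    - [[0,0,-0.02,0],[0,0,-0.025,0],[0,0,-0.025,0]]

```text
clock: 21.95
tool_pos: [0.6441, -0.2695, 0.0067]
orientation: [-179.9, -0.1, -93.2]
force: [-13.5, 9.4, 37.6]
opening: 0.0175
gripper_force: 18.9
```

Request:
send_rows:
  increments:
    - [[0,0,-0.01,0],[0,0,-0.02,0],[0,0,-0.02,0]]

```text
clock: 22.32
tool_pos: [0.6441, -0.2695, 0.0066]
orientation: [-179.8, -0.1, -93.1]
force: [-23.7, 14.3, 62.9]
opening: 0.0176
gripper_force: 31.2
```

Request:
send_rows:
  increments:
    - [[0,0,0.1,0],[0,0,0.1,0],[0,0,0.1,0],[0,0,0.1,0],[0,0,0.1,0]]
  jaw: 0.66

```text
clock: 22.95
tool_pos: [0.6434, -0.2693, 0.0161]
orientation: [179.9, 0.0, -93.3]
force: [-0.5, 0.3, -0.7]
opening: 0.0568
gripper_force: 0.0
```

Run:
```python
from h import *
o=ctrl.get_obs(); print(o['tool_pos'],o['opening'],o['force'])
cal=ctrl.calibration('wrist'); im=save('wrist','w8')
rect('wrist','blank',.036,cal); spots('wrist',dict(blank=.012))
```

```text
[ 0.64342403 -0.26931535  0.01605388] 0.05678219739410419 [-0.52815174  0.25349315 -0.73323145]
blank 0.92 [209. 129. 300. 316.] [array([ 643.3811, -292.7046]), array([75.9618, 50.0815]), np.float64(87.1548)]
blank [218.5 254.2] 0.88 [ 0.6445 -0.2705  0.012 ]
```

Request:
send_rows:
  increments:
    - [[0,0,-0.05,0],[0,0,-0.0925,0],[0,0,-0.0925,0],[0,0,-0.0925,0]]

```text
clock: 23.6
tool_pos: [0.6438, -0.2693, -0.001]
orientation: [180.0, -0.0, -93.3]
force: [-1.0, 1.1, 7.8]
opening: 0.0577
gripper_force: 3.7
```

Request:
send_rows:
  increments:
    - [[0,0,0,0],[0,0,0,0],[0,0,0,0],[0,0,0,0]]
  jaw: 0.3

```text
clock: 24.1
tool_pos: [0.6417, -0.2693, -0.0011]
orientation: [179.8, -0.0, -93.3]
force: [-6.7, 1.9, 10.7]
opening: 0.0493
gripper_force: 31.8
```

Request:
send_rows:
  increments:
    - [[0,0,0.1,0],[0,0,0.3,0],[0,0,0.6,0],[-0.1,0,0.9,0],[-0.22,0,0.95,0.04],[-0.22,0,0.95,0.08],[-0.22,0,0.95,0.08]]

```text
clock: 24.98
tool_pos: [0.6001, -0.2694, 0.1897]
orientation: [-179.9, -0.0, -86.4]
force: [-0.3, -0.8, -1.0]
opening: 0.0495
gripper_force: 30.0
```

Run:
```python
from h import *
o=ctrl.get_obs(); print(o['tool_pos'],o['orientation'],o['opening'],o['gripper_force'],o['force'])
cal=ctrl.calibration('wrist'); ctrl.snapshot('wrist'); ctrl.snapshot('scene')
spots('wrist',dict(blank=.178,spare_1=.012)); spots('scene',dict(blank=.178,feeder=0,spare_1=.012))
rect('wrist','blank',.202,cal)
```

```text
[ 0.60008522 -0.26935373  0.18972811] [-1.79907748e+02 -1.38770530e-02 -8.64443741e+01] 0.049545754917036174 29.997940957546234 [-0.3425824  -0.79557394 -1.03040089]
blank [230.1 252.3] 0.7 [ 0.6017 -0.2593  0.178 ]
spare_1 [182.3 295.2] 0.75 [ 0.5501 -0.2559  0.012 ]
blank [201.2 166.8] 0.97 [ 0.5667 -0.2689  0.178 ]
blank [241.  106.6] 0.28 [ 0.7072 -0.4101  0.178 ]
feeder [250.2 174.9] 0.77 [ 0.5707 -0.2616  0.    ]
feeder [244.5 174.7] 0.43 [ 0.5464 -0.2621  0.    ]
spare_1 [238.5 173.1] 0.65 [ 0.5329 -0.2657  0.012 ]
spare_1 [244.4 174.9] 0.55 [ 0.5591 -0.2606  0.012 ]
blank 0.85 [205. 129. 302. 314.] [array([ 601.9904, -290.0592]), array([57.6504, 77.4361]), np.float64(3.5563)]
```

Request:
send_rows:
  increments:
    - [[0,0.25,0,0],[0,0.55,0,0],[0,0.8,0,0],[0,1,0,0],[0,1,0,0]]

```text
clock: 26.0
tool_pos: [0.6001, -0.0667, 0.1888]
orientation: [-180.0, 0.0, -86.2]
force: [0.2, -0.6, -1.7]
opening: 0.0493
gripper_force: 30.0
```

Request:
send_rows:
  increments:
    - [[0,0.3,0,0],[0,0.6,0,0],[0,0.9,0,0],[0,1,0,0],[0,1,0,0]]

```text
clock: 26.62
tool_pos: [0.6, 0.1314, 0.1883]
orientation: [180.0, -0.0, -86.3]
force: [0.4, -0.8, -0.9]
opening: 0.0497
gripper_force: 30.0
```

Request:
send_rows:
  increments:
    - [[0,0.25,0,0],[0,0.44,0,0],[0,0.44,-0.2,0],[0,0.44,-0.4,0],[0,0.44,-0.5,0],[0,0.44,-0.5,0]]

```text
clock: 27.38
tool_pos: [0.5992, 0.2163, 0.0869]
orientation: [179.8, -0.1, -86.5]
force: [0.1, 0.3, -0.4]
opening: 0.0496
gripper_force: 30.0
```

Run:
```python
from h import *
o=ctrl.get_obs(); print(o['clock'],o['tool_pos'],o['orientation'],o['opening'],o['gripper_force'],o['force'])
cal=ctrl.calibration('wrist'); ctrl.snapshot('wrist'); ctrl.snapshot('scene'); ctrl.snapshot('top')
spots('wrist',dict(blank=o['tool_pos'][2]+.013,press=0,anvil=.03)); spots('scene',dict(anvil=.03,press=0)); spots('top',dict(anvil=.03,press=0))
rect('wrist','blank',o['tool_pos'][2]+.013+.024,cal)
```

```text
27.375 [0.59924149 0.21628488 0.08691217] [ 1.79810392e+02 -1.22850705e-01 -8.65236632e+01] 0.04957894693817915 29.998259246349335 [ 0.12533031  0.30982118 -0.39790409]
blank [230.3 256.1] 0.79 [0.6006 0.2195 0.0999]
press [197.8 319.1] 0.97 [0.5401 0.2246 0.    ]
anvil [236.1 340.8] 0.78 [0.6014 0.2255 0.03  ]
press [227.7 331.8] 0.92 [0.5285 0.2226 0.    ]
anvil [172.7 184.3] 0.67 [0.5994 0.2218 0.03  ]
press [192.6 187.6] 0.67 [0.5377 0.2193 0.    ]
blank 0.8 [204. 130. 305. 312.] [array([601.8243, 188.2881]), array([49.9963, 67.5667]), np.float64(3.3979)]
```

Request:
send_rows:
  increments:
    - [[0,0.019,-0.1,0],[0,0.019,-0.2,0],[0,0.019,-0.28,0],[0,0.019,-0.32,0],[0,0.019,-0.335,0],[0,0.019,-0.335,0]]

```text
clock: 28.68
tool_pos: [0.6002, 0.2226, 0.0219]
orientation: [-180.0, 0.0, -86.4]
force: [-0.3, -0.3, -1.8]
opening: 0.0497
gripper_force: 30.0
```

Run:
```python
from h import *
o=ctrl.get_obs(); print(o['clock'],o['tool_pos'],o['orientation'],o['opening'],o['gripper_force'],o['force'])
cal=ctrl.calibration('wrist'); ctrl.snapshot('wrist'); ctrl.snapshot('scene'); ctrl.snapshot('top')
for c in ('wrist','scene','top'): spots(c,dict(blank=.033,press=0,anvil=.03))
```

```text
28.675 [0.60017506 0.22256951 0.02194958] [-1.79977149e+02  7.77736914e-03 -8.64145156e+01] 0.04972682600048976 29.998287856578827 [-0.25574552 -0.29887323 -1.79774706]
blank [231.6 255.9] 0.85 [0.6    0.2246 0.033 ]
press [213.2 338.3] 0.89 [0.54   0.2204 0.    ]
press [229.7 254.1] 0.26 [0.6004 0.2372 0.    ]
blank [235.9 340.8] 0.9 [0.6037 0.2244 0.033 ]
press [226. 328.] 0.84 [0.5192 0.213  0.    ]
anvil [238.8 338.5] 0.67 [0.612  0.2153 0.03  ]
blank [171.9 182.8] 0.74 [0.6017 0.2261 0.033 ]
press [190.  189.3] 0.94 [0.5462 0.2132 0.    ]
press [174.  183.8] 0.67 [0.6043 0.2291 0.    ]
anvil [172.1 185.2] 0.82 [0.6012 0.2187 0.03  ]
```

Request:
send_rows:
  increments:
    - [[0,-0.013,0,0],[0,-0.013,-0.01,0],[0,-0.013,-0.02,0],[0,-0.013,-0.024,0],[0,-0.013,-0.024,0]]

```text
clock: 29.9
tool_pos: [0.5998, 0.2198, 0.0169]
orientation: [180.0, -0.0, -86.4]
force: [-0.3, -1.1, 0.2]
opening: 0.0494
gripper_force: 30.0
```

Request:
send_rows:
  increments:
    - [[0,0,-0.006,0],[0,0,-0.012,0],[0,0,-0.012,0]]

```text
clock: 30.28
tool_pos: [0.5999, 0.2198, 0.0167]
orientation: [-180.0, -0.0, -86.4]
force: [-7.6, -1.6, 18.3]
opening: 0.0499
gripper_force: 30.0
```

Request:
send_rows:
  increments:
    - [[0,0,0.01,0],[0,0,0.01,0],[0,0,0.01,0],[0,0,0.01,0]]
  jaw: 0.7

```text
clock: 30.78
tool_pos: [0.5998, 0.2198, 0.0161]
orientation: [180.0, -0.0, -86.4]
force: [-0.6, 0.1, -0.2]
opening: 0.0616
gripper_force: 0.0
```

Request:
send_rows:
  increments:
    - [[0,0,0.1,0],[0,0,0.35,0],[-0.2,-0.05,0.5,0.15],[-0.5,-0.05,0.5,0.27],[-0.8,-0.05,0.5,0.4],[-0.8,-0.05,0.5,0.52],[-0.8,-0.05,0.5,0.64],[-0.8,-0.05,0.5,0.76],[-0.8,-0.05,0.5,0.88],[-0.8,-0.05,0.5,1],[-0.8,-0.05,0.5,1]]
  jaw: 0

```text
clock: 32.15
tool_pos: [0.4399, 0.2098, 0.1164]
orientation: [180.0, 0.0, -0.5]
force: [0.1, -0.2, 0.6]
opening: 0.0008
gripper_force: 0.0
```

Run:
```python
from h import *
o=ctrl.get_obs(); print(o['clock'],o['tool_pos'],o['orientation'],o['opening'],o['force'],o['joint_pos'].round())
for c in ('wrist','scene','top'): 
  cal=ctrl.calibration(c);ctrl.snapshot(c);spots(c,dict(blank=.03,pedal_pad=.069)); rect(c,'blank',.054,cal)
```

```text
32.15 [0.43987086 0.20983457 0.11641769] [ 1.79997307e+02  2.54007419e-03 -5.44677148e-01] 0.0007610081778759127 [ 0.14383438 -0.18338651  0.63156022] [ 49.   7. -29.  -0. -54.  41.]
blank 0.89 [156.   0. 324.  32.] [array([577.2267, 219.3233]), array([120.3934,  20.8776]), np.float64(89.4531)]
blank [237.1 341.4] 0.58 [0.6059 0.226  0.03  ]
pedal_pad [192.  319.4] 0.72 [0.4314 0.2008 0.069 ]
blank 0.88 [317. 223. 357. 241.] [array([611.8142, 213.0498]), array([ 71.2787, 122.9979]), np.float64(3.9441)]
blank [173.5 184.1] 0.78 [0.5967 0.2226 0.03  ]
pedal_pad [220.  190.7] 0.64 [0.4318 0.2022 0.069 ]
blank 0.71 [169. 162. 203. 181.] [array([598.0584, 210.7838]), array([ 57.0654, 103.066 ]), np.float64(3.975)]
blank 0.37 [379. 164. 416. 189.] [array([ 513.2225, -471.0376]), array([ 72.5857, 130.9295]), np.float64(8.7473)]
```

Request:
send_rows:
  increments:
    - [[0,0,-0.15,0],[0,0,-0.3,0],[0,0,-0.38,0],[-0.01,0,-0.43,0],[-0.025,0,-0.48,0],[-0.035,0,-0.52,0],[-0.045,0,-0.56,0],[-0.045,0,-0.56,0]]

```text
clock: 33.75
tool_pos: [0.4309, 0.2101, 0.0042]
orientation: [-180.0, -0.0, -0.5]
force: [-0.3, -0.2, 2.2]
opening: 0.0001
gripper_force: 1.7
```

Request:
send_rows:
  increments:
    - [[-0.002,0,-0.015,0],[-0.004,0,-0.03,0],[-0.004,0,-0.03,0]]

```text
clock: 34.12
tool_pos: [0.4306, 0.2102, -0.001]
orientation: [-180.0, -0.0, -0.4]
force: [0.1, -2.4, 10.3]
opening: 0.0005
gripper_force: 5.2
```

Request:
send_rows:
  increments:
    - [[-0.002,0,-0.01,0],[-0.003,0,-0.02,0],[-0.003,0,-0.02,0]]

```text
clock: 34.5
tool_pos: [0.4307, 0.2102, -0.0022]
orientation: [-180.0, -0.1, -0.4]
force: [-9.2, -7.6, 46.8]
opening: 0.0004
gripper_force: 23.5
```

Request:
send_rows:
  increments:
    - [[0,0,-0.01,0],[0,0,-0.02,0],[0,0,-0.02,0]]

```text
clock: 34.88
tool_pos: [0.4308, 0.2103, -0.0031]
orientation: [-179.9, -0.2, -0.3]
force: [-24.8, -11.5, 92.2]
opening: 0.0006
gripper_force: 46.3
```

Run:
```python
from h import *
o=ctrl.get_obs(); print(o['clock'],o['tool_pos'],o['force'])
for c in ('wrist','scene','top'): 
  ctrl.snapshot(c);spots(c,dict(stamp_shoe=.054,pedal_pad=.028))
```

```text
34.875 [ 0.4308029   0.21025099 -0.00311306] [-24.82904015 -11.5270684   92.245237  ]
pedal_pad [242.1 256.3] 0.7 [0.4317 0.2097 0.028 ]
stamp_shoe [228.2 338.3] 0.42 [0.5924 0.2173 0.054 ]
pedal_pad [201.8 319.9] 0.76 [0.4304 0.2072 0.028 ]
pedal_pad [231.6 339.8] 0.21 [0.5795 0.2293 0.028 ]
stamp_shoe [171.8 181.9] 0.75 [0.5957 0.2252 0.054 ]
stamp_shoe [168.8 181. ] 0.63 [0.6062 0.2276 0.054 ]
pedal_pad [222.8 189.6] 0.57 [0.4299 0.2131 0.028 ]
pedal_pad [168.9 182.6] 0.29 [0.6138 0.2272 0.028 ]
```

Request:
send_rows:
  increments:
    - [[0,0,0.06,0],[0.02,0,0.13,0],[0.03,0,0.2,0],[0.05,0,0.28,0],[0.05,0,0.4,0],[0.05,0,0.65,0],[0.05,0,0.75,0],[0.05,0,0.75,0]]

```text
clock: 36.33
tool_pos: [0.44, 0.2105, 0.1419]
orientation: [-179.9, -0.1, -0.5]
force: [0.9, -0.0, -0.6]
opening: 0.0006
gripper_force: 0.0
```

Request:
send_rows:
  increments:
    - [[0,0,0,-0.12],[0,0,0,-0.25],[0,0,0,-0.37],[0,0,0,-0.5],[0.2,0,0,-0.62],[0.4,0,0,-0.74],[0.7,0.05,0,-0.86],[0.8,0.05,0,-0.98],[0.8,0.05,0,-1],[0.8,0.05,0,-1]]
  jaw: 0.72

```text
clock: 37.58
tool_pos: [0.5983, 0.2194, 0.1392]
orientation: [179.9, -0.0, -86.3]
force: [-0.1, 0.3, -0.5]
opening: 0.0634
gripper_force: 0.0
```

Run:
```python
from h import *
o=ctrl.get_obs(); print(o['clock'],o['tool_pos'],o['orientation'],o['opening'],o['force'])
cal=ctrl.calibration('wrist');ctrl.snapshot('wrist');spots('wrist',dict(blank=.03)); rect('wrist','blank',.054,cal)
ctrl.snapshot('scene');ctrl.snapshot('top')
for c in ('scene','top'):spots(c,dict(pedal_pad=.069,stamp_shoe=.17,blank=.03))
```

```text
37.575 [0.59832036 0.21941388 0.13923545] [ 1.79878408e+02 -4.99000538e-02 -8.63084646e+01] 0.06338776355902821 [-0.05174389  0.33403501 -0.4882567 ]
blank [182.4 251.8] 0.61 [0.6017 0.2198 0.03  ]
blank 0.95 [224. 121. 281. 247.] [array([600.6252, 219.5545]), array([ 51.3568, 122.1836]), np.float64(3.392)]
pedal_pad [193.2 322.2] 0.74 [0.4387 0.208  0.069 ]
stamp_shoe [225.  361.2] 0.51 [0.7145 0.2264 0.17  ]
blank [236.6 340.1] 0.61 [0.6033 0.2228 0.03  ]
pedal_pad [217.1 187.1] 0.97 [0.4419 0.213  0.069 ]
stamp_shoe [173.2 184.5] 0.23 [0.5539 0.1963 0.17  ]
blank [174.3 184.9] 0.59 [0.5936 0.2201 0.03  ]
```

Request:
send_rows:
  increments:
    - [[0.008,0.001,-0.2,0],[0.008,0.001,-0.4,0],[0.008,0.001,-0.54,0],[0.008,0.001,-0.615,0],[0.008,0.001,-0.615,0],[0.008,0.001,-0.615,0]]

```text
clock: 38.88
tool_pos: [0.602, 0.2206, 0.0187]
orientation: [-179.9, 0.0, -86.4]
force: [0.0, 0.1, 0.1]
opening: 0.063
gripper_force: 0.0
```

Request:
send_rows:
  increments:
    - [[0,0,0,0],[0,0,0,0],[0,0,0,0],[0,0,0,0]]
  jaw: 0.3

```text
clock: 39.38
tool_pos: [0.6014, 0.2203, 0.0184]
orientation: [-179.9, 0.0, -86.4]
force: [-2.0, -0.4, 6.2]
opening: 0.0498
gripper_force: 30.0
```

Request:
send_rows:
  increments:
    - [[0,0,0.1,0],[0,0,0.35,0],[0,0,0.65,0],[-0.1,0,0.85,0],[-0.25,-0.13,0.85,0.1],[-0.25,-0.13,0.85,0.2],[-0.25,-0.13,0.85,0.2]]

```text
clock: 40.25
tool_pos: [0.5509, 0.1939, 0.1878]
orientation: [-180.0, 0.0, -69.3]
force: [0.6, -1.0, -1.1]
opening: 0.0495
gripper_force: 30.0
```

Request:
send_rows:
  increments:
    - [[0,-0.3,0,0.12],[0,-0.6,0,0.24],[0,-0.9,0,0.36],[0,-1,0,0.48],[0,-1,0,0.6],[0,-1,-0.2,0.641],[0,-1,-0.4,0.641],[0,-1,-0.4,0.641]]

```text
clock: 41.25
tool_pos: [0.5489, -0.0066, 0.1044]
orientation: [179.8, 0.3, -14.3]
force: [-0.8, -0.1, -1.0]
opening: 0.0494
gripper_force: 30.0
```

Run:
```python
from h import *
o=ctrl.get_obs(); z=o['tool_pos'][2]+.0116; print(o['clock'],o['tool_pos'],o['orientation'],o['opening'],o['gripper_force'])
cal=ctrl.calibration('wrist');ctrl.snapshot('wrist');spots('wrist',dict(blank=z,tray=0)); rect('wrist','blank',z+.024,cal); rect('wrist','tray',.032,cal)
ctrl.snapshot('top');spots('top',dict(tray=0,blank=z)); rect('top','tray',.032,ctrl.calibration('top'))
```

```text
41.25 [ 0.54890459 -0.00655417  0.10444219] [179.80734202   0.342996   -14.34562953] 0.04939592449548049 29.999743402004242
blank [228.6 254.9] 0.68 [ 0.5508 -0.0059  0.116 ]
blank 0.67 [205. 129. 306. 316.] [array([576.812 , -12.9499]), array([49.5919, 68.8299]), np.float64(75.6258)]
tray 0.85 [168.  77. 337. 230.] [array([580.0125, -12.1564]), array([135.8865, 129.1469]), np.float64(76.5278)]
tray [185.8 250.7] 0.85 [0.5413 0.0048 0.    ]
tray [282.9 162.4] 0.85 [0.2502 0.3139 0.    ]
blank [174.7 252.6] 0.61 [ 0.5463 -0.0023  0.116 ]
tray 0.78 [323. 241. 409. 342.] [array([ 172.2215, -318.7612]), array([195.0132, 258.466 ]), np.float64(59.2504)]
tray 0.73 [228. 176. 271. 215.] [array([506.9887,   5.8752]), array([141.6462, 119.4519]), np.float64(73.9185)]
tray 0.72 [244. 176. 261. 192.] [array([544.8655,   1.535 ]), array([51.8061, 56.71  ]), np.float64(74.7765)]
```

Request:
send_rows:
  increments:
    - [[0,0,-0.15,0],[0,0,-0.3,0],[0,0,-0.42,0],[0,0,-0.49,0],[0,0,-0.52,0],[0,0,-0.53,0],[0,0,-0.53,0]]

```text
clock: 42.58
tool_pos: [0.5516, -0.0058, 0.0021]
orientation: [-180.0, -0.1, -14.1]
force: [-0.1, -0.1, -0.5]
opening: 0.0495
gripper_force: 30.0
```

Request:
send_rows:
  increments:
    - [[0,0,-0.01,0],[0,0,-0.015,0],[0,0,-0.015,0]]

```text
clock: 42.95
tool_pos: [0.5511, -0.006, -0.0015]
orientation: [-180.0, -0.0, -14.1]
force: [0.7, 0.0, -1.3]
opening: 0.0493
gripper_force: 30.0
```

Request:
send_rows:
  increments:
    - [[0,0,-0.007,0],[0,0,-0.013,0],[0,0,-0.013,0]]

```text
clock: 43.32
tool_pos: [0.551, -0.006, -0.0043]
orientation: [180.0, 0.0, -14.1]
force: [-0.3, 0.5, -1.1]
opening: 0.0496
gripper_force: 30.0
```

Request:
send_rows:
  increments:
    - [[0,0,-0.004,0],[0,0,-0.007,0],[0,0,-0.007,0]]

```text
clock: 43.7
tool_pos: [0.5512, -0.006, -0.0046]
orientation: [-180.0, -0.0, -14.1]
force: [-4.3, 1.0, 9.0]
opening: 0.0498
gripper_force: 30.0
```

Contact; release and rise.

Request:
send_rows:
  increments:
    - [[0,0,0.004,0],[0,0,0.004,0],[0,0,0.004,0],[0,0,0.004,0]]
  jaw: 0.72

```text
clock: 44.2
tool_pos: [0.5511, -0.006, -0.0049]
orientation: [180.0, 0.0, -14.1]
force: [0.5, 0.6, -0.8]
opening: 0.063
gripper_force: 0.0
```

Request:
send_rows:
  increments:
    - [[0,0,0.1,0],[0,0,0.3,0],[0,0,0.6,0],[0,0,0.9,0],[-0.4,0,1,0],[-0.4,0,1,0],[-0.4,0,1,0]]

```text
clock: 45.08
tool_pos: [0.4704, -0.0059, 0.1964]
orientation: [-179.9, -0.1, -14.1]
force: [0.6, -0.2, 1.0]
opening: 0.0631
gripper_force: 0.0
```

Run:
```python
from h import *
o=ctrl.get_obs(); print(o['clock'],o['tool_pos'],o['opening'],o['force'])
cal=ctrl.calibration('wrist');ctrl.snapshot('wrist');spots('wrist',dict(blank=.007,tray=0)); rect('wrist','blank',.031,cal); rect('wrist','tray',.032,cal)
ctrl.snapshot('scene')
spots('scene',dict(spare_1=.012,spare_2=.036,feed_slide=.05,mallet=0,glue=0,brush_pot=0,blank=.007))
```

```text
45.075 [ 0.47043903 -0.00587652  0.19636746] 0.06307738182794136 [ 0.57867198 -0.2475469   0.98564595]
blank [102.6 237.8] 0.72 [ 0.552  -0.0048  0.007 ]
blank 0.59 [215.  41. 258. 155.] [array([552.0106,  -5.2075]), array([ 49.1029, 118.7531]), np.float64(76.0963)]
tray 0.73 [170.   5. 303. 189.] [array([550.2809,  -4.8335]), array([137.3301, 190.9135]), np.float64(76.1266)]
tray 0.51 [493. 214. 508. 244.] [array([ 326.8419, -282.6458]), array([15.862 , 33.2864]), np.float64(60.2665)]
spare_1 [237.9 173.4] 0.65 [ 0.5304 -0.2649  0.012 ]
spare_1 [244.  177.3] 0.58 [ 0.5582 -0.2537  0.012 ]
spare_2 [237.9 173.4] 0.65 [ 0.5571 -0.2629  0.036 ]
spare_2 [244.  177.3] 0.58 [ 0.5842 -0.2521  0.036 ]Traceback (most recent call last):
  File "<stdin>", line 5, in <module>
  File "h.py", line 15, in spots
    for r in ctrl.spot_point(n,cam)[:2]: print(n,np.round(r['pixel'],1),round(r['conf'],2),toz(cam,r['pixel'],z,cal).round(4))
             ~~~~~~~~~~~~~~~^^^^^^^
ValueError: it knows: anvil, blank, brush_pot, feeder, glue, ledge, mallet, pedal_pad, press, push_plate, spare, stamp_shoe, tray
```

The blank is centred in the tray at the tray's own angle (76.10° against 76.13°).

```bash
python3 -c "
from h import *
print(ctrl.close_job())"
```

```text
the job is handed in; nothing more can be done
None
```

The bottom blank was fed out, stamped with the pedal held on its stop, and laid flat and lengthwise in the smaller plywood tray, with the job handed in at about 45 s; I did not recheck the mallet, glue bottle and brush pot at the end (the arm kept clear of them), and the spares still showed in the feeder.

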